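# Turn round the row of drill bits

## Task

The next shift works from the other end: move the four drill accessories from the grey rack to the yellow rack in reverse order, so that the one nearest the grey rack's blue end stands farthest from the yellow rack's blue end, and so on along the row. Set each one down gently in its own pocket, standing flat on the pocket floor with its shank up as it is now, and do not drop or tip any over.

Things in the scene. Friction and masses are not known exactly. Their poses are not given: they have to be found in the camera images.
- hole_saw: Drill accessory, a small hole saw: red cup, 36 mm across, with dark slots and a steel collar, standing head down. Head and collar reach 40 mm high; above them a plain round steel shank, 12 mm in diameter, stands on its axis from 40 to 80 mm high. Loose, about 0.15 kg. Origin: centre of the underside; z up along the shank. It starts in the grey rack on its own red pad.
- cup_brush: Drill accessory, a wire cup brush: brass-coloured, 38 mm across at the foot, 31 mm at the top of the head, standing head down. Head and collar reach 40 mm high; above them a plain round steel shank, 12 mm in diameter, stands on its axis from 40 to 80 mm high. Loose, about 0.15 kg. Origin: centre of the underside; z up along the shank. It starts in the grey rack on its own yellow pad.
- stone: Drill accessory, a white grinding stone: white cylinder 35 mm across, standing head down. Head and collar reach 40 mm high; above them a plain round steel shank, 12 mm in diameter, stands on its axis from 40 to 80 mm high. Loose, about 0.15 kg. Origin: centre of the underside; z up along the shank. It starts in the grey rack on its own white pad.
- flap_wheel: Drill accessory, a flap wheel: green ribbed cylinder 37 mm across, standing head down. Head and collar reach 40 mm high; above them a plain round steel shank, 12 mm in diameter, stands on its axis from 40 to 80 mm high. Loose, about 0.15 kg. Origin: centre of the underside; z up along the shank. It starts in the grey rack on its own green pad.
- hole_pad: Red square pad, 52 x 50 mm, 3 mm thick, fixed in the floor of one pocket of the grey rack; the hole saw starts standing on it. It stays there, so it keeps showing which pocket that bit came from. Origin: centre of its underside.
- cup_pad: Yellow square pad, 52 x 50 mm, 3 mm thick, fixed in the floor of one pocket of the grey rack; the cup brush starts standing on it. It stays there, so it keeps showing which pocket that bit came from. Origin: centre of its underside.
- stone_pad: White square pad, 52 x 50 mm, 3 mm thick, fixed in the floor of one pocket of the grey rack; the stone starts standing on it. It stays there, so it keeps showing which pocket that bit came from. Origin: centre of its underside.
- flap_pad: Green square pad, 52 x 50 mm, 3 mm thick, fixed in the floor of one pocket of the grey rack; the flap wheel starts standing on it. It stays there, so it keeps showing which pocket that bit came from. Origin: centre of its underside.
- grey_rack: Dark grey rack, fixed. Four open pockets in a row along its y axis: centres at y = -87, -29, 29, 87 mm, x = 0; each 56 (x) by 54 (y) mm inside. Pocket floor 4 mm above the bench; outer walls 18 mm high, dividers 16 mm, all 4 mm thick. A blue block, 30 mm high, on its +y end (y = 118 to 138 mm). Origin: on the bench under the middle of the pockets. Bits start here, one per pocket.
- yellow_rack: Yellow rack, fixed. Four open pockets in a row along its y axis: centres at y = -87, -29, 29, 87 mm, x = 0; each 56 (x) by 54 (y) mm inside. Pocket floor 4 mm above the bench; outer walls 18 mm high, dividers 16 mm, all 4 mm thick. A blue block, 30 mm high, on its +y end (y = 118 to 138 mm). Origin: on the bench under the middle of the pockets. Starts empty.
Not all that is in view belongs to the job. Several things have the shape of the stone; the one meant has the colours described above. Of the things shaped like the cup_pad, the yellow one is meant.

How it is judged:
At the end, for the whole second after the job is handed in: Each bit stands in the yellow rack pocket that mirrors the pocket it came from (the pocket of its pad in the grey rack): within 14 mm of that pocket's centre along each rack axis, its foot within 4 mm of the pocket floor, within 7 degrees of upright, released and at rest (((y of hole_pad in the frame of grey_rack between -0.099 and -0.075 m and y of hole_saw in the frame of yellow_rack between 0.073 and 0.101 m) or (y of hole_pad in the frame of grey_rack between -0.041 and -0.017 m and y of hole_saw in the frame of yellow_rack between 0.015 and 0.043 m) or (y of hole_pad in the frame of grey_rack between 0.017 and 0.041 m and y of hole_saw in the frame of yellow_rack between -0.043 and -0.015 m) or (y of hole_pad in the frame of grey_rack between 0.075 and 0.099 m and y of hole_saw in the frame of yellow_rack between -0.101 and -0.073 m)) and x of hole_saw in the frame of yellow_rack between -0.014 and 0.014 m and z of hole_saw in the frame of yellow_rack between 0 and 0.008 m and angle between each of hole_saw, cup_brush, stone, flap_wheel's own z axis and vertical below 0.12 rad and linear speed of each of hole_saw, cup_brush, stone, flap_wheel below 0.02 m/s and angular speed of each of hole_saw, cup_brush, stone, flap_wheel below 0.2 rad/s and contact force between each of hole_saw, cup_brush, stone, flap_wheel and the fingers below 0.05 N and ((y of cup_pad in the frame of grey_rack between -0.099 and -0.075 m and y of cup_brush in the frame of yellow_rack between 0.073 and 0.101 m) or (y of cup_pad in the frame of grey_rack between -0.041 and -0.017 m and y of cup_brush in the frame of yellow_rack between 0.015 and 0.043 m) or (y of cup_pad in the frame of grey_rack between 0.017 and 0.041 m and y of cup_brush in the frame of yellow_rack between -0.043 and -0.015 m) or (y of cup_pad in the frame of grey_rack between 0.075 and 0.099 m and y of cup_brush in the frame of yellow_rack between -0.101 and -0.073 m)) and x of cup_brush in the frame of yellow_rack between -0.014 and 0.014 m and z of cup_brush in the frame of yellow_rack between 0 and 0.008 m and ((y of stone_pad in the frame of grey_rack between -0.099 and -0.075 m and y of stone in the frame of yellow_rack between 0.073 and 0.101 m) or (y of stone_pad in the frame of grey_rack between -0.041 and -0.017 m and y of stone in the frame of yellow_rack between 0.015 and 0.043 m) or (y of stone_pad in the frame of grey_rack between 0.017 and 0.041 m and y of stone in the frame of yellow_rack between -0.043 and -0.015 m) or (y of stone_pad in the frame of grey_rack between 0.075 and 0.099 m and y of stone in the frame of yellow_rack between -0.101 and -0.073 m)) and x of stone in the frame of yellow_rack between -0.014 and 0.014 m and z of stone in the frame of yellow_rack between 0 and 0.008 m and ((y of flap_pad in the frame of grey_rack between -0.099 and -0.075 m and y of flap_wheel in the frame of yellow_rack between 0.073 and 0.101 m) or (y of flap_pad in the frame of grey_rack between -0.041 and -0.017 m and y of flap_wheel in the frame of yellow_rack between 0.015 and 0.043 m) or (y of flap_pad in the frame of grey_rack between 0.017 and 0.041 m and y of flap_wheel in the frame of yellow_rack between -0.043 and -0.015 m) or (y of flap_pad in the frame of grey_rack between 0.075 and 0.099 m and y of flap_wheel in the frame of yellow_rack between -0.101 and -0.073 m)) and x of flap_wheel in the frame of yellow_rack between -0.014 and 0.014 m and z of flap_wheel in the frame of yellow_rack between 0 and 0.008 m); the robot touches nothing.
It fails at once if a bit is tipped over (more than 40 degrees from upright) (angle between any of hole_saw, cup_brush, stone, flap_wheel's own z axis and vertical above 0.7 rad).
It fails at once if a bit is dropped (faster than 0.7 m/s within 60 mm of the bench) ((linear speed of hole_saw above 0.7 m/s and height (world z) of hole_saw below 0.06 m) or (linear speed of cup_brush above 0.7 m/s and height (world z) of cup_brush below 0.06 m) or (linear speed of stone above 0.7 m/s and height (world z) of stone below 0.06 m) or (linear speed of flap_wheel above 0.7 m/s and height (world z) of flap_wheel below 0.06 m)).
It also fails if it takes over 106 s, if anything falls off the work surface, if the arm or the gripper's body presses on something with over 40 N, if the wrist force passes 120 N, or if a joint passes its speed limit or range.

## Robot

A 6-joint arm with a two-finger parallel gripper is mounted at the origin on the work surface. World frame = base frame: x ahead of the robot, y to its left, z up, the work surface at z = 0. Lengths are in m, angles in rad, forces in N, time in s.
With the tool pointing down it reaches from about 0.35 to 0.775 m from the base axis. Payload 7.3 kg.
Tool frame: the origin (TCP) lies on the centre line of the jaws, within the pads' length; the fingertips stand ahead of it and the grasp point (between the pads) lies 11 mm behind it (robot.nose_length is the z of the fingertips in the tool frame, in m); z points along the fingers, y is the line along which they close (so a half turn about z gives the same grasp; the last joint's range is limited). The gripper opens to 92 mm and grips with 3 to 60 N. Pads are 19 mm wide; open, the fingers measure 130 mm over their backs; the gripper's body (75 mm by 190 mm) begins 47 mm behind the grasp point.
Start: joints at [1.166, 0.342, 1.524, -0, 1.275, -0.146], TCP at [0.134, 0.508, 0.235] pointing down, gripper open.
Joint ranges: [-2.53, 2.53], [-0.77, 2.02], [0.04, 2.7], [-1, 4.14], [0.28, 2.66], [-3.11, 3.11]. Speed limits (rad/s): [2.57, 2.57, 3.14, 3.14, 3.14, 3.14].

## Interface

Orientations are given as [roll, pitch, yaw] about the fixed x, y, z axes, in that order (R = Rz(yaw) Ry(pitch) Rx(roll)).
In Python, from cell import robot, cams gives the robot as it stands. The module is installed in compiled form; this text tells all that it offers.
- The arm moves only by the tool carry_out, never from a script. Its argument "deltas" is a list of rows, each a list of 7 numbers: the shift along the tool's x, y, z in cm, then the turn, a rotation vector about the tool's x, y, z in rad, then the opening, from 0 (shut) to 1 (fully open). A call has exactly 8 rows; each row shifts and turns the commanded pose from where the row before left it, along the tool's axes as they then stand; what a row does not reach is not made up. A row lasts 1/12 s, in which the tool goes at most 41.7 mm and 7.16 degrees, less where a joint would pass 70% of its speed; a pose out of reach is approached as far as the arm can. A call is refused whole if a number of a shift passes 4.17 or a number of a turn 0.125, either way. A call with a gripper value outside its range is refused whole. The fingers move at their own pace and stop on an object; "force" is the grip in N (left out, the last holds). Time passes only in rows, so rows that do not move let the fingers close, or fill a call up. It gives the time, the measured TCP pose, the force, the opening and the grip force at its end, in the units of the state.
- robot.observe(): the state, without advancing time (a new reading comes with each control period).
- cams.read_camera(name): name is "side" or "top" or "wrist"; returns a dict with "image" (384x512x3 uint8, blue, green, red), "depth" (384x512 float32, m along the optical axis (not along the pixel's ray), 0 where there is no reading), "fx", "fy", "cx", "cy" (pixels), "D" ([k1, k2, p1, p2, k3] as OpenCV has them; the pictures are not rectified), "world_to_cam" (4x4, takes a point from world to camera coordinates). Camera axes: x right, y up, looking along -z (the intrinsics and any distortion apply to the point x, -y, -z); pixel columns grow to the right and rows downward; lengths in m; the calibration is good to about 2 mm. A picture is of the moment at which its call begins.
- robot.hand_in(): hands the job in; it is judged then, once.
The state is a dict: "time": time; "qpos": joint angles; "qvel": joint speeds; "joint_efforts": joint torques, N m; "tool_pos": TCP position; "tool_rot": TCP orientation; "contact_force": force on the tool from outside, world axes, zero at the start; "torque": the same for the moment, N m; "opening": finger opening in m; "grip_force": force on a finger pad.
Only numpy, scipy, OpenCV 4.12 (cv2) and the standard library are available. Lean on these libraries where they do the work, as an engineer would, in place of code of your own. Each camera call takes 0.05 s, during which the arm holds its last target. There are 200 camera calls.

## Working session

There is one attempt and no reset: what is moved stays moved. The work goes in short steps, Python scripts to look and compute and a tool call to move; the robot and the scene stay as the last step left them, time stands still between calls to the robot, and variables do not carry over. Pictures are saved under pics/ and viewed, at most 14 in all, crops included, and the job is handed in when it is done.

Besides the shell and the picture viewer there is one more tool, called after "Call:" as name(argument=value, ...), one argument or row to a line, values as JSON. carry_out: Moves the arm, as the interface text tells. Its arguments: {"type":"object","properties":{"deltas":{"type":"array","items":{"type":"array","items":{"type":"number"}}},"force":{"type":"number"}},"required":["deltas"]}

```bash
mkdir -p pics
python3 - <<'E'
from cell import robot,cams
import cv2,numpy as np
for n in("top","side"):
    c=cams.read_camera(n); cv2.imwrite(f"pics/{n}0.png",c["image"]); np.savez(f"{n}0.npz",**c)
    print(n,c["fx"],c["cx"],c["cy"],c["D"],c["world_to_cam"].round(3).tolist())
print(robot.observe(), robot.nose_length)
E
```

```text
top 380.10364329094295 251.40538561511943 191.44738219609374 [-0.0058164  0.         0.         0.         0.       ] [[0.006, -1.0, 0.017, -0.053], [0.988, 0.009, 0.155, -0.585], [-0.156, 0.016, 0.988, -0.832], [0.0, 0.0, 0.0, 1.0]]
side 394.56455510880073 249.05235775561735 194.38746848750665 [0.03571163 0.         0.         0.         0.        ] [[-0.94, -0.34, 0.016, 0.543], [0.184, -0.468, 0.864, -0.184], [-0.287, 0.816, 0.502, -0.713], [0.0, 0.0, 0.0, 1.0]]
{'time': 0.1, 'qpos': array([ 1.16597656e+00,  3.42644473e-01,  1.52488660e+00, -2.83775817e-05,
        1.27540736e+00, -1.46016039e-01]), 'qvel': array([-0.00161057, -0.00230652, -0.00156792,  0.00174116, -0.00083529,
        0.00034267]), 'joint_efforts': array([ 1.25559502e-03, -4.32011926e+01, -2.44689399e+01,  7.18355994e-02,
        5.26324112e-02, -4.84924237e-05]), 'tool_pos': array([0.13421975, 0.5072013 , 0.23413108]), 'tool_rot': array([-3.14025725e+00, -1.68958667e-04,  2.88279709e+00]), 'contact_force': array([-0.31936251,  0.46556236,  0.12287186]), 'torque': array([0.02742122, 0.0057759 , 0.03087159]), 'grip_force': 0.0, 'opening': 0.09184128690449404} 0.008
```

View pics/top0.png

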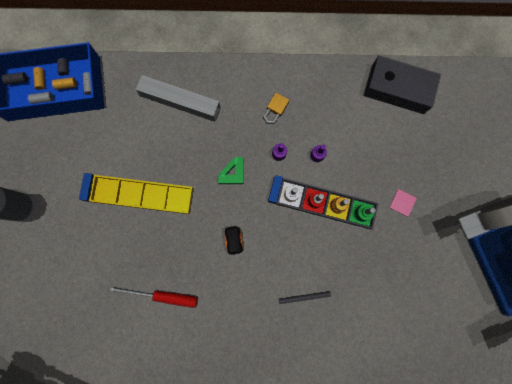

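View pics/side0.png

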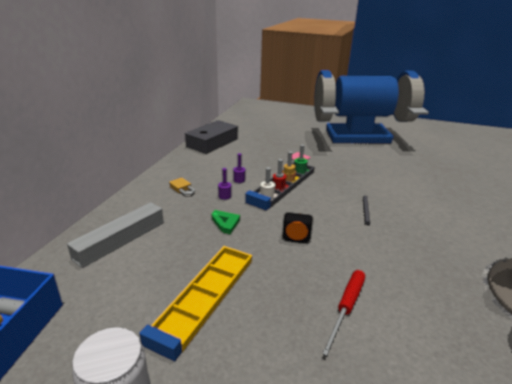

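```bash
cat > h.py <<'E'
import numpy as np,cv2
def world(c):
    h,w=c["depth"].shape
    K=np.array([[c["fx"],0,c["cx"]],[0,c["fy"],c["cy"]],[0,0,1.]])
    uv=np.indices((h,w))[::-1].reshape(2,-1).T.astype(np.float64)
    n=cv2.undistortPoints(uv[:,None],K,c["D"]).reshape(h,w,2); d=c["depth"]
    P=np.stack([n[...,0]*d,-n[...,1]*d,-d,np.ones_like(d)],-1)
    return (P@np.linalg.inv(c["world_to_cam"]).T)[...,:3]
def racks(c,W):
    hsv=cv2.cvtColor(c["image"],cv2.COLOR_BGR2HSV); H,S,V=cv2.split(hsv); z=W[...,2]; ok=c["depth"]>0
    return H,S,V,z,ok
E
python3 - <<'E'
from h import *
c=dict(np.load("top0.npz")); W=world(c); H,S,V,z,ok=racks(c,W)
def fit(box,m):
    u0,v0,u1,v1=box; M=np.zeros_like(m); M[v0:v1,u0:u1]=m[v0:v1,u0:u1]
    P=W[M][:,:2]; r=cv2.minAreaRect((P*1000).astype(np.float32)); return M.sum(),r
hi=ok&(z>.010)
print("ground z",np.median(z[250:280,100:200]))
print("yellow all",fit((70,165,205,222),ok&(z>.011)))
print("yellow blue",fit((70,165,205,222),(H>100)&(H<130)&(S>120)))
print("grey all",fit((262,170,385,235),ok&(z>.011)))
print("grey blue",fit((262,170,300,235),(H>100)&(H<130)&(S>120)))
from scipy.ndimage import label
m=ok&(z>.065);M=np.zeros_like(m);M[165:235,262:385]=m[165:235,262:385]
L,n=label(M)
for i in range(1,n+1):
    p=W[L==i]; print(len(p),p.mean(0).round(4),p[:,2].max().round(4), ((p.max(0)+p.min(0))/2).round(4))
E
```

```text
ground z 0.00039166934531309483
yellow all (np.int64(970), ((583.7343139648438, 223.56793212890625), (256.4120788574219, 64.4305191040039), 83.36953735351562))
yellow blue (np.int64(248), ((540.1741333007812, 154.63760375976562), (414.8568115234375, 63.34198760986328), 72.98597717285156))
grey all (np.int64(1848), ((567.05322265625, -219.95663452148438), (256.3809509277344, 65.22943878173828), 75.5212631225586))
grey blue (np.int64(235), ((534.7974853515625, -81.4458236694336), (25.503887176513672, 193.64190673828125), 68.73387908935547))
33 [ 0.5833 -0.143   0.0844] 0.0895 [ 0.5843 -0.1434  0.0781]
33 [ 0.5698 -0.1999  0.0838] 0.09 [ 0.5699 -0.2005  0.0787]
37 [ 0.5587 -0.255   0.0834] 0.0909 [ 0.559  -0.2558  0.0781]
41 [ 0.54   -0.3129  0.0827] 0.0915 [ 0.5403 -0.3146  0.0785]
```

Call:
carry_out(
  deltas=[
    [0,0,0,0,0,0.12,1],
    [0,0,0,0,0,0.12,1],
    [0,0,0,0,0,0.12,1],
    [0,0,0,0,0,0.12,1],
    [0,0,0,0,0,0.12,1],
    [0,0,0,0,0,0.12,1],
    [0,0,0,0,0,0.12,1],
    [0,0,0,0,0,0.12,1],
  ],
  force=20,
)

```text
time: 0.77
tool_pos: [0.1342, 0.5073, 0.2343]
tool_rot: [-3.141, 0.001, 1.917]
contact_force: [0.4, 0.5, 0.5]
opening: 0.0916
grip_force: 0.0
```

Call:
carry_out(
  deltas=[
    [0,0,0,0,0,0.12,1],
    [0,0,0,0,0,0.12,1],
    [0,0,0,0,0,0.12,1],
    [0,0,0,0,0,0.12,1],
    [0,0,0,0,0,0.12,1],
    [0,0,0,0,0,0.005,1],
    [0,0,0,0,0,0,1],
    [0,0,0,0,0,0,1],
  ],
)

```text
time: 1.43
tool_pos: [0.1343, 0.5074, 0.2345]
tool_rot: [-3.142, 0.0, 1.321]
contact_force: [0.4, 0.2, -0.2]
opening: 0.0919
grip_force: 0.0
```

Call:
carry_out(
  deltas=[
    [-2.15,2.49,0,0,0,0,1],
    [-2.15,2.49,0,0,0,0,1],
    [-2.15,2.49,0,0,0,0,1],
    [-2.15,2.49,0,0,0,0,1],
    [-2.15,2.49,0,0,0,0,1],
    [-2.15,2.49,0,0,0,0,1],
    [-2.15,2.49,0,0,0,0,1],
    [-2.15,2.49,0,0,0,0,1],
  ],
)

```text
time: 2.1
tool_pos: [0.2847, 0.2898, 0.2349]
tool_rot: [3.141, -0.0, 1.321]
contact_force: [0.5, 0.3, -0.6]
opening: 0.092
grip_force: 0.0
```

Call:
carry_out(
  deltas=[
    [-2.15,2.49,0,0,0,0,1],
    [-2.15,2.49,0,0,0,0,1],
    [-2.15,2.49,0,0,0,0,1],
    [-2.15,2.49,0,0,0,0,1],
    [-2.15,2.49,0,0,0,0,1],
    [-2.15,2.49,0,0,0,0,1],
    [-2.15,2.49,0,0,0,0,1],
    [-2.15,2.49,0,0,0,0,1],
  ],
)

```text
time: 2.77
tool_pos: [0.4346, 0.0732, 0.2348]
tool_rot: [3.141, -0.0, 1.32]
contact_force: [0.4, 0.8, -0.5]
opening: 0.092
grip_force: 0.0
```

Call:
carry_out(
  deltas=[
    [-2.15,2.49,0,0,0,0,1],
    [-2.15,2.49,0,0,0,0,1],
    [-2.15,2.49,0,0,0,0,1],
    [-2.15,2.49,0,0,0,0,1],
    [-2.15,2.49,0,0,0,0,1],
    [-2.15,2.49,0,0,0,0,1],
    [-2.15,2.49,0,0,0,0,1],
    [0,0,0,0,0,0,1],
  ],
)

```text
time: 3.43
tool_pos: [0.5673, -0.1194, 0.2338]
tool_rot: [3.14, 0.001, 1.317]
contact_force: [-1.0, 0.6, 0.0]
opening: 0.0921
grip_force: 0.0
```

Run:
```python
from h import *
from cell import robot,cams
from scipy.ndimage import label
c=cams.read_camera("wrist"); cv2.imwrite("pics/w1.png",c["image"]); W=world(c)
s=robot.observe(); print(s["tool_pos"],s["tool_rot"])
d=c["depth"]; z=W[...,2]
M=(d>0)&(z>.06)&(z<.1)&(W[...,0]>.4)&(W[...,0]<.7)&(W[...,1]<0)
L,n=label(M)
for i in range(1,n+1):
    p=W[L==i]
    if len(p)>30:print(len(p),p.mean(0).round(4),p[:,2].max().round(4), ((p.max(0)+p.min(0))/2).round(4), np.argwhere(L==i).mean(0))
```

```text
[ 0.56588855 -0.11700793  0.23370759] [-3.14108993e+00  1.78067689e-04  1.31709781e+00]
171 [ 0.685  -0.113   0.0748] 0.0806 [ 0.6861 -0.1139  0.0703] [146.29824561 361.33333333]
159 [ 0.5835 -0.1406  0.0804] 0.0876 [ 0.5834 -0.1422  0.0742] [195.3836478  273.81761006]
168 [ 0.6827 -0.2068  0.0736] 0.0806 [ 0.6837 -0.2088  0.0704] [225.66071429 370.77380952]
172 [ 0.5698 -0.1976  0.0787] 0.0875 [ 0.5696 -0.1997  0.0739] [243.27906977 273.63953488]
128 [ 0.5403 -0.3092  0.0732] 0.086 [ 0.5396 -0.3107  0.0731] [321.4453125 271.3515625]
```

View pics/w1.png

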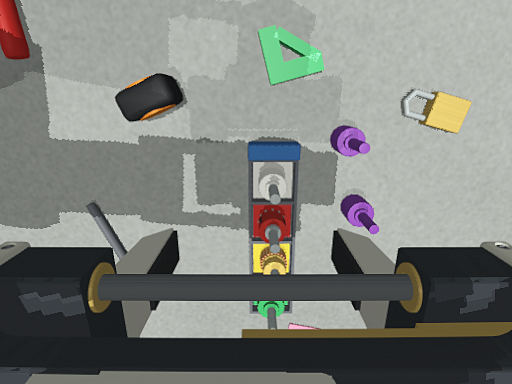

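Run:
```python
from h import *
from cell import robot,cams
from scipy.ndimage import label
for n,c in(("top",dict(np.load("top0.npz"))),("wrist",cams.read_camera("wrist"))):
    W=world(c); z=W[...,2]
    M=(c["depth"]>0)&(z>.06)&(z<.1)&(abs(W[...,0]-.56)<.06)&(W[...,1]<-.1)&(W[...,1]>-.35)
    L,k=label(M)
    for i in range(1,k+1):
        p=W[L==i]
        if len(p)<20: continue
        t=p[p[:,2]>np.percentile(p[:,2],97)-.003]; print(n,len(t),((t.max(0)+t.min(0))/2).round(4),t.mean(0).round(4))
s=robot.observe(); print(s["tool_pos"],s["tool_rot"])
```

```text
top 21 [ 0.5846 -0.1442  0.0879] [ 0.5845 -0.1433  0.0876]
top 17 [ 0.5704 -0.2013  0.0885] [ 0.5706 -0.2012  0.0885]
top 14 [ 0.5596 -0.2559  0.089 ] [ 0.5586 -0.256   0.0887]
top 14 [ 0.5403 -0.3127  0.0896] [ 0.5406 -0.3138  0.089 ]
wrist 93 [ 0.5834 -0.1422  0.0858] [ 0.5835 -0.1422  0.0857]
wrist 79 [ 0.5697 -0.2001  0.0861] [ 0.5697 -0.1998  0.0858]
wrist 16 [ 0.5403 -0.3087  0.0819] [ 0.5411 -0.3086  0.0819]
[ 0.56499967 -0.11539855  0.23385807] [-3.14014501e+00 -3.80678377e-04  1.31799232e+00]
```

Call:
carry_out(
  deltas=[
    [-1.09,1.26,0,0,0,0,0.6],
    [-1.09,1.26,0,0,0,0,0.6],
    [0,0,2.5,0,0,0,0.6],
    [0,0,2.6,0,0,0,0.6],
    [0,0,3,0,0,0,0.6],
    [0,0,3,0,0,0,0.6],
    [0,0,3,0,0,0,0.6],
    [0,0,3,0,0,0,0.6],
  ],
)

```text
time: 4.2
tool_pos: [0.5834, -0.1405, 0.063]
tool_rot: [3.141, -0.0, 1.321]
contact_force: [0.4, -0.3, 0.3]
opening: 0.0552
grip_force: 0.0
```

Call:
carry_out(
  deltas=[
    [0,0,0,0,0,0,0.6],
    [0,0,0,0,0,0,0],
    [0,0,0,0,0,0,0],
    [0,0,0,0,0,0,0],
    [0,0,0,0,0,0,0],
    [0,0,0,0,0,0,0],
    [0,0,0,0,0,0,0],
    [0,0,0,0,0,0,0],
  ],
)

```text
time: 4.87
tool_pos: [0.5842, -0.1421, 0.0643]
tool_rot: [3.141, 0.0, 1.318]
contact_force: [-0.6, 0.9, 0.4]
opening: 0.0131
grip_force: 0.0
```

Call:
carry_out(
  deltas=[
    [0,0,0,0,0,0,0],
    [0,0,0,0,0,0,0],
    [0,0,0,0,0,0,0],
    [0,0,-0.5,0,0,0,0],
    [0,0,-0.5,0,0,0,0],
    [0,0,-0.5,0,0,0,0],
    [0,0,-0.5,0,0,0,0],
    [0,0,-0.5,0,0,0,0],
  ],
)

```text
time: 5.53
tool_pos: [0.584, -0.142, 0.0892]
tool_rot: [3.142, -0.0, 1.318]
contact_force: [0.2, -0.2, -1.4]
opening: 0.0112
grip_force: 20.0
```

Call:
carry_out(
  deltas=[
    [0,0,-2,0,0,-0.0457,0],
    [0,0,-2,0,0,-0.0457,0],
    [0,0,-2,0,0,-0.0457,0],
    [2.5,-0.4,0,0,0,0,0],
    [3.5,-0.56,0,0,0,0,0],
    [3.5,-0.56,0,0,0,0,0],
    [3.5,-0.56,0,0,0,0,0],
    [3.5,-0.56,0,0,0,0,0],
  ],
  force=30,
)

```text
time: 6.2
tool_pos: [0.5765, 0.0264, 0.1492]
tool_rot: [3.141, -0.0, 1.454]
contact_force: [1.6, -0.2, -0.8]
opening: 0.0111
grip_force: 30.0
```

Call:
carry_out(
  deltas=[
    [3.5,-0.56,0,0,0,0,0],
    [3.5,-0.56,0,0,0,0,0],
    [2.0,-0.31,0,0,0,0,0],
    [1.16,-0.18,0,0,0,0,0],
    [0,0,1.2,0,0,0,0],
    [0,0,1.5,0,0,0,0],
    [0,0,1.5,0,0,0,0],
    [0,0,0.8,0,0,0,0],
  ],
)

```text
time: 6.87
tool_pos: [0.572, 0.1271, 0.0973]
tool_rot: [-3.14, 0.001, 1.454]
contact_force: [-0.7, -0.1, -1.6]
opening: 0.0112
grip_force: 30.0
```

```bash
cat > chk.py <<'E'
from h import *
from cell import robot,cams
import sys
c=cams.read_camera("wrist"); cv2.imwrite(f"pics/{sys.argv[1]}.png",c["image"]); np.savez("w.npz",**c)
s=robot.observe(); print(s["tool_pos"].round(4),s["tool_rot"].round(3),s["contact_force"].round(1))
E
python3 chk.py w2
```

```text
[0.5714 0.127  0.0962] [-3.138e+00  1.000e-03  1.454e+00] [-0.2 -0.8 -2.4]
```

View pics/w2.png

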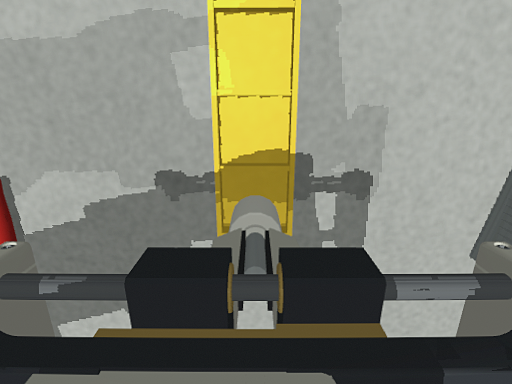

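Call:
carry_out(
  deltas=[
    [0,0,1,0,0,0,0],
    [0,0,1,0,0,0,0],
    [0,0,0.8,0,0,0,0],
    [0,0,0.5,0,0,0,0],
    [0,0,0.2,0,0,0,0],
    [0,0,0.1,0,0,0,0],
    [0,0,0.1,0,0,0,0],
    [0,0,0,0,0,0,0],
  ],
)

```text
time: 7.58
tool_pos: [0.5728, 0.1278, 0.0619]
tool_rot: [3.141, -0.0, 1.455]
contact_force: [0.6, 0.3, -1.7]
opening: 0.0111
grip_force: 30.0
```

Call:
carry_out(
  deltas=[
    [0,0,0.05,0,0,0,0],
    [0,0,0.05,0,0,0,0],
    [0,0,0,0,0,0,0],
    [0,0,0,0,0,0,0],
    [0,0,0,0,0,0,0],
    [0,0,0,0,0,0,0],
    [0,0,0,0,0,0,0],
    [0,0,0,0,0,0,0],
  ],
)

```text
time: 8.25
tool_pos: [0.5729, 0.1278, 0.0612]
tool_rot: [3.141, -0.0, 1.455]
contact_force: [-0.7, 0.1, 4.0]
opening: 0.011
grip_force: 30.0
```

Call:
carry_out(
  deltas=[
    [0,0,0,0,0,0,0.45],
    [0,0,0,0,0,0,0.45],
    [0,0,0,0,0,0,0.45],
    [0,0,0,0,0,0,0.45],
    [0,0,-2,0,0,0,0.45],
    [0,0,-3,0,0,0,0.45],
    [0,0,-3.5,0,0,0.07,0.45],
    [0,0,-3.5,0,0,0.067,0.45],
  ],
)

```text
time: 8.92
tool_pos: [0.572, 0.1276, 0.1814]
tool_rot: [-3.14, 0.001, 1.315]
contact_force: [1.1, -0.4, 0.1]
opening: 0.041
grip_force: 0.0
```

Call:
carry_out(
  deltas=[
    [-3.5,0.87,0,0,0,0,0.45],
    [-3.5,0.87,0,0,0,0,0.45],
    [-3.5,0.87,0,0,0,0,0.45],
    [-3.5,0.87,0,0,0,0,0.45],
    [-3.5,0.87,0,0,0,0,0.45],
    [-3.5,0.87,0,0,0,0,0.45],
    [-3.5,0.87,0,0,0,0,0.45],
    [-3.5,0.87,0,0,0,0,0.45],
  ],
)

```text
time: 9.58
tool_pos: [0.5695, -0.1625, 0.1806]
tool_rot: [-3.141, -0.0, 1.318]
contact_force: [0.9, -0.5, -0.4]
opening: 0.0414
grip_force: 0.0
```

Call:
carry_out(
  deltas=[
    [-2.5,0.65,0,0,0,0,0.45],
    [-1.35,0.33,0,0,0,0,0.45],
    [0,0,0,0,0,0,0.45],
    [0,0,0.5,0,0,0,0.45],
    [0,0,1,0,0,0,0.45],
    [0,0,1,0,0,0,0.45],
    [0,0,1,0,0,0,0.45],
    [0,0,1,0,0,0,0.45],
  ],
)

```text
time: 10.25
tool_pos: [0.5696, -0.1991, 0.1342]
tool_rot: [-3.14, -0.0, 1.319]
contact_force: [0.0, 0.5, 0.3]
opening: 0.0412
grip_force: 0.0
```

```bash
python3 chk.py w3
python3 - <<'E'
from h import *
from cell import cams
c=cams.read_camera("top"); cv2.imwrite("pics/t3.png",c["image"][150:250,60:400].repeat(2,0).repeat(2,1))
W=world(c); z=W[...,2]; P=W[(c["depth"]>0)&(z>.07)&(z<.1)&(abs(W[...,0]-.58)<.04)&(W[...,1]>.08)]
print(len(P),P.mean(0),P.max(0))
E
```

```text
[ 0.5686 -0.1989  0.1321] [-3.137e+00 -1.000e-03  1.319e+00] [-1.2  0.  -0.6]
153 [0.56063812 0.4006269  0.0846882 ] [0.57958705 0.47700892 0.09986799]
```

View pics/w3.png

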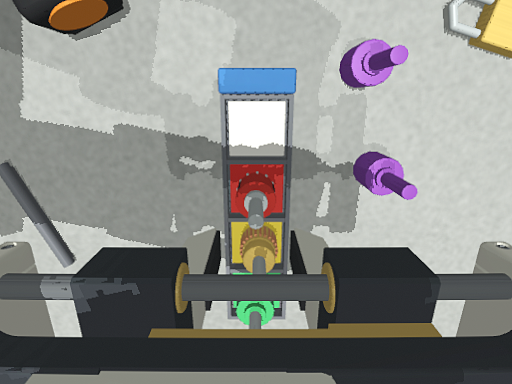

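View pics/t3.png

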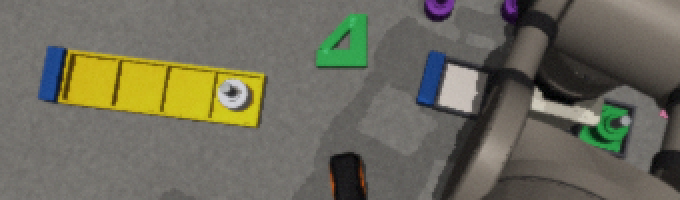

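Call:
carry_out(
  deltas=[
    [0,0,1.2,0,0,0,0.45],
    [0,0,1.5,0,0,0,0.45],
    [0,0,1.5,0,0,0,0.45],
    [0,0,1.5,0,0,0,0.45],
    [0,0,1,0,0,0,0.45],
    [0,0,0.5,0,0,0,0.45],
    [0,0,0,0,0,0,0.45],
    [0,0,0,0,0,0,0.2],
  ],
)

```text
time: 11.02
tool_pos: [0.5701, -0.2006, 0.0641]
tool_rot: [3.141, 0.0, 1.318]
contact_force: [0.0, -0.3, 0.4]
opening: 0.0379
grip_force: 0.0
```

Call:
carry_out(
  deltas=[
    [0,0,0,0,0,0,0],
    [0,0,0,0,0,0,0],
    [0,0,0,0,0,0,0],
    [0,0,0,0,0,0,0],
    [0,0,0,0,0,0,0],
    [0,0,0,0,0,0,0],
    [0,0,0,0,0,0,0],
    [0,0,0,0,0,0,0],
  ],
)

```text
time: 11.68
tool_pos: [0.57, -0.2006, 0.0641]
tool_rot: [3.141, 0.0, 1.318]
contact_force: [-0.3, 0.3, 3.5]
opening: 0.0113
grip_force: 30.0
```

Call:
carry_out(
  deltas=[
    [0,0,-0.5,0,0,0,0],
    [0,0,-1.5,0,0,0,0],
    [0,0,-2.5,0,0,0,0],
    [0,0,-2.5,0,0,-0.0457,0],
    [0,0,-2.5,0,0,-0.0457,0],
    [0,0,-2.5,0,0,-0.0457,0],
    [2,-0.18,0,0,0,0,0],
    [3.5,-0.32,0,0,0,0,0],
  ],
)

```text
time: 12.35
tool_pos: [0.5718, -0.1479, 0.1853]
tool_rot: [3.138, 0.002, 1.451]
contact_force: [-0.2, 1.2, -1.7]
opening: 0.0111
grip_force: 30.0
```

Call:
carry_out(
  deltas=[
    [3.6,-0.33,0,0,0,0,0],
    [3.6,-0.33,0,0,0,0,0],
    [3.6,-0.33,0,0,0,0,0],
    [3.6,-0.33,0,0,0,0,0],
    [3.6,-0.33,0,0,0,0,0],
    [3.6,-0.33,0,0,0,0,0],
    [3.6,-0.33,0,0,0,0,0],
    [3.6,-0.33,0,0,0,0,0],
  ],
)

```text
time: 13.02
tool_pos: [0.5776, 0.1456, 0.1835]
tool_rot: [-3.141, 0.0, 1.455]
contact_force: [0.7, -0.3, -2.0]
opening: 0.0112
grip_force: 30.0
```

Call:
carry_out(
  deltas=[
    [2.6,-0.25,0,0,0,0,0],
    [1.5,-0.14,0,0,0,0,0],
    [0,0,0,0,0,0,0],
    [0,0,1.5,0,0,0,0],
    [0,0,2,0,0,0,0],
    [0,0,2,0,0,0,0],
    [0,0,2,0,0,0,0],
    [0,0,1,0,0,0,0],
  ],
)

```text
time: 13.68
tool_pos: [0.5779, 0.1832, 0.0961]
tool_rot: [-3.138, 0.002, 1.454]
contact_force: [0.1, -0.8, -2.2]
opening: 0.0114
grip_force: 30.0
```

Call:
carry_out(
  deltas=[
    [0,0,1,0,0,0,0],
    [0,0,1,0,0,0,0],
    [0,0,0.8,0,0,0,0],
    [0,0,0.5,0,0,0,0],
    [0,0,0.3,0,0,0,0],
    [0,0,0.1,0,0,0,0],
    [0,0,0.1,0,0,0,0],
    [0,0,0,0,0,0,0],
  ],
)

```text
time: 14.35
tool_pos: [0.5794, 0.1852, 0.0613]
tool_rot: [3.141, -0.0, 1.455]
contact_force: [0.7, -0.0, -0.9]
opening: 0.011
grip_force: 30.0
```

Call:
carry_out(
  deltas=[
    [0,0,0.05,0,0,0,0],
    [0,0,0,0,0,0,0.45],
    [0,0,0,0,0,0,0.45],
    [0,0,0,0,0,0,0.45],
    [0,0,0,0,0,0,0.45],
    [0,0,-2,0,0,0,0.45],
    [0,0,-3,0,0,0,0.45],
    [0,0,-3.5,0,0,0.07,0.45],
  ],
)

```text
time: 15.02
tool_pos: [0.5778, 0.1847, 0.1443]
tool_rot: [-3.137, 0.002, 1.385]
contact_force: [1.1, 0.0, 0.8]
opening: 0.0411
grip_force: 0.0
```

Call:
carry_out(
  deltas=[
    [0,0,-3.55,0,0,0.067,0.45],
    [-3.6,0.75,0,0,0,0,0.45],
    [-3.6,0.75,0,0,0,0,0.45],
    [-3.6,0.75,0,0,0,0,0.45],
    [-3.6,0.75,0,0,0,0,0.45],
    [-3.6,0.75,0,0,0,0,0.45],
    [-3.6,0.75,0,0,0,0,0.45],
    [-3.6,0.75,0,0,0,0,0.45],
  ],
)

```text
time: 15.68
tool_pos: [0.5665, -0.0738, 0.1808]
tool_rot: [3.141, -0.0, 1.318]
contact_force: [1.4, 0.1, 0.1]
opening: 0.0414
grip_force: 0.0
```

Call:
carry_out(
  deltas=[
    [-3.6,0.75,0,0,0,0,0.45],
    [-3.6,0.75,0,0,0,0,0.45],
    [-3.6,0.75,0,0,0,0,0.45],
    [-3.6,0.75,0,0,0,0,0.45],
    [-3.6,0.75,0,0,0,0,0.45],
    [0,0,0,0,0,0,0.45],
    [0,0,1,0,0,0,0.45],
    [0,0,1,0,0,0,0.45],
  ],
)

```text
time: 16.35
tool_pos: [0.5582, -0.2554, 0.1601]
tool_rot: [3.141, -0.0, 1.317]
contact_force: [0.5, -0.1, 0.5]
opening: 0.0416
grip_force: 0.0
```

```bash
python3 chk.py w4
python3 - <<'E'
from h import *
c=dict(np.load("w.npz")); W=world(c); z=W[...,2]
from scipy.ndimage import label
M=(c["depth"]>0)&(z>.06)&(z<.1)&(abs(W[...,0]-.56)<.06)&(W[...,1]<-.1)&(W[...,1]>-.35)
L,k=label(M)
for i in range(1,k+1):
    p=W[L==i]
    if len(p)<20: continue
    t=p[p[:,2]>np.percentile(p[:,2],97)-.003]; print(len(t),((t.max(0)+t.min(0))/2).round(4),t.mean(0).round(4))
E
```

```text
[ 0.5571 -0.254   0.1573] [-3.137e+00 -2.000e-03  1.319e+00] [-1.3  0.5 -1.1]
158 [ 0.5586 -0.2552  0.0859] [ 0.5586 -0.2551  0.0859]
97 [ 0.54   -0.3113  0.0855] [ 0.5405 -0.311   0.0856]
```

View pics/w4.png

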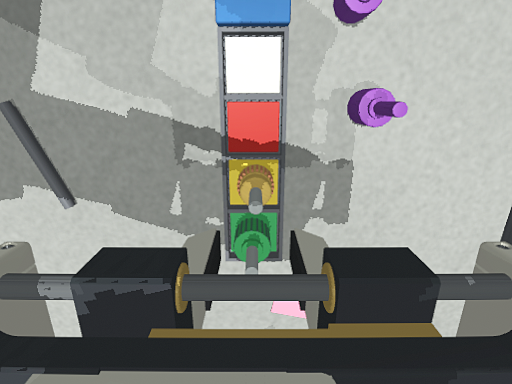

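Call:
carry_out(
  deltas=[
    [0,0,1.5,0,0,0,0.45],
    [0,0,2,0,0,0,0.45],
    [0,0,2,0,0,0,0.45],
    [0,0,2,0,0,0,0.45],
    [0,0,1.4,0,0,0,0.45],
    [0,0,0.8,0,0,0,0.45],
    [0,0,0,0,0,0,0.45],
    [0,0,0,0,0,0,0.2],
  ],
)

```text
time: 17.07
tool_pos: [0.5583, -0.2547, 0.0636]
tool_rot: [-3.141, -0.0, 1.319]
contact_force: [0.2, 0.5, -0.9]
opening: 0.038
grip_force: 0.0
```

Call:
carry_out(
  deltas=[
    [0,0,0,0,0,0,0],
    [0,0,0,0,0,0,0],
    [0,0,0,0,0,0,0],
    [0,0,0,0,0,0,0],
    [0,0,0,0,0,0,0],
    [0,0,0,0,0,0,0],
    [0,0,0,0,0,0,0],
    [0,0,0,0,0,0,0],
  ],
)

```text
time: 17.73
tool_pos: [0.5584, -0.256, 0.0644]
tool_rot: [3.141, 0.0, 1.318]
contact_force: [-0.3, 0.9, 5.0]
opening: 0.0113
grip_force: 30.0
```

Call:
carry_out(
  deltas=[
    [0,0,-0.5,0,0,0,0],
    [0,0,-1.5,0,0,0,0],
    [0,0,-2.5,0,0,0,0],
    [0,0,-2.5,0,0,-0.0457,0],
    [0,0,-2.5,0,0,-0.0457,0],
    [0,0,-2.5,0,0,-0.0457,0],
    [2,-0.12,0,0,0,0,0],
    [3.5,-0.21,0,0,0,0,0],
  ],
)

```text
time: 18.4
tool_pos: [0.5617, -0.2035, 0.1853]
tool_rot: [3.138, 0.002, 1.451]
contact_force: [0.7, 1.2, -1.3]
opening: 0.0114
grip_force: 30.0
```

Call:
carry_out(
  deltas=[
    [3.7,-0.225,0,0,0,0,0],
    [3.7,-0.225,0,0,0,0,0],
    [3.7,-0.225,0,0,0,0,0],
    [3.7,-0.225,0,0,0,0,0],
    [3.7,-0.225,0,0,0,0,0],
    [3.7,-0.225,0,0,0,0,0],
    [3.7,-0.225,0,0,0,0,0],
    [3.7,-0.225,0,0,0,0,0],
  ],
)

```text
time: 19.07
tool_pos: [0.577, 0.0971, 0.1835]
tool_rot: [-3.141, 0.0, 1.455]
contact_force: [0.9, 0.2, -0.7]
opening: 0.0112
grip_force: 30.0
```

Call:
carry_out(
  deltas=[
    [3.7,-0.22,0,0,0,0,0],
    [3.7,-0.22,0,0,0,0,0],
    [3.7,-0.22,0,0,0,0,0],
    [2.4,-0.15,0,0,0,0,0],
    [1.23,-0.08,0,0,0,0,0],
    [0,0,0,0,0,0,0],
    [0,0,1.5,0,0,0,0],
    [0,0,2,0,0,0,0],
  ],
)

```text
time: 19.73
tool_pos: [0.5868, 0.2418, 0.15]
tool_rot: [3.138, -0.001, 1.455]
contact_force: [0.4, -0.0, -1.9]
opening: 0.0114
grip_force: 30.0
```

Call:
carry_out(
  deltas=[
    [0,0,1.5,0,0,0,0],
    [0,0,2,0,0,0,0],
    [0,0,2,0,0,0,0],
    [0,0,1.5,0,0,0,0],
    [0,0,1,0,0,0,0],
    [0,0,0.5,0,0,0,0],
    [0,0,0.2,0,0,0,0],
    [0,0,0.1,0,0,0,0],
  ],
)

```text
time: 20.4
tool_pos: [0.5861, 0.2422, 0.0614]
tool_rot: [3.141, -0.0, 1.455]
contact_force: [0.3, -0.5, 2.1]
opening: 0.0115
grip_force: 30.0
```

Call:
carry_out(
  deltas=[
    [0,0,0,0,0,0,0],
    [0,0,0,0,0,0,0],
    [0,0,0,0,0,0,0],
    [0,0,0,0,0,0,0],
    [0,0,0,0,0,0,0],
    [0,0,0,0,0,0,0],
    [0,0,0,0,0,0,0],
    [0,0,0,0,0,0,0],
  ],
)

```text
time: 21.07
tool_pos: [0.5862, 0.2429, 0.0614]
tool_rot: [3.14, -0.001, 1.455]
contact_force: [0.2, 0.5, 5.3]
opening: 0.0111
grip_force: 30.0
```

Call:
carry_out(
  deltas=[
    [0,0,0,0,0,0,0.45],
    [0,0,0,0,0,0,0.45],
    [0,0,0,0,0,0,0.45],
    [0,0,0,0,0,0,0.45],
    [0,0,0,0,0,0,0.45],
    [0,0,-2,0,0,0,0.45],
    [0,0,-3,0,0,0,0.45],
    [0,0,-3.5,0,0,0.07,0.45],
  ],
)

```text
time: 21.73
tool_pos: [0.5843, 0.2423, 0.1445]
tool_rot: [-3.137, 0.002, 1.385]
contact_force: [1.5, -0.0, 0.3]
opening: 0.0409
grip_force: 0.0
```

Call:
carry_out(
  deltas=[
    [0,0,-3.5,0,0,0.067,0.45],
    [-3.66,0.63,0,0,0,0,0.45],
    [-3.66,0.63,0,0,0,0,0.45],
    [-3.66,0.63,0,0,0,0,0.45],
    [-3.66,0.63,0,0,0,0,0.45],
    [-3.66,0.63,0,0,0,0,0.45],
    [-3.66,0.63,0,0,0,0,0.45],
    [-3.66,0.63,0,0,0,0,0.45],
  ],
)

```text
time: 22.4
tool_pos: [0.5638, -0.0181, 0.1807]
tool_rot: [-3.142, -0.0, 1.318]
contact_force: [1.4, -0.8, 0.2]
opening: 0.0415
grip_force: 0.0
```

Call:
carry_out(
  deltas=[
    [-3.66,0.63,0,0,0,0,0.45],
    [-3.66,0.63,0,0,0,0,0.45],
    [-3.66,0.63,0,0,0,0,0.45],
    [-3.66,0.63,0,0,0,0,0.45],
    [-3.66,0.63,0,0,0,0,0.45],
    [-3.66,0.63,0,0,0,0,0.45],
    [-3.66,0.63,0,0,0,0,0.45],
    [-3.66,0.63,0,0,0,0,0.45],
  ],
)

```text
time: 23.07
tool_pos: [0.5394, -0.3143, 0.1806]
tool_rot: [-3.141, -0.0, 1.318]
contact_force: [0.1, 1.2, 0.0]
opening: 0.0412
grip_force: 0.0
```

Call:
carry_out(
  deltas=[
    [0,0,0,0,0,0,0.45],
    [0,0,0,0,0,0,0.45],
    [0,0,1,0,0,0,0.45],
    [0,0,1,0,0,0,0.45],
    [0,0,0,0,0,0,0.45],
    [0,0,0,0,0,0,0.45],
    [0,0,0,0,0,0,0.45],
    [0,0,0,0,0,0,0.45],
  ],
)

```text
time: 23.73
tool_pos: [0.5403, -0.312, 0.1611]
tool_rot: [3.141, 0.0, 1.319]
contact_force: [-0.8, -0.1, 0.0]
opening: 0.0412
grip_force: 0.0
```

```bash
python3 chk.py w5
python3 - <<'E'
from h import *
c=dict(np.load("w.npz")); W=world(c); z=W[...,2]
from scipy.ndimage import label
M=(c["depth"]>0)&(z>.06)&(z<.1)&(abs(W[...,0]-.56)<.06)&(W[...,1]<-.1)&(W[...,1]>-.35)
L,k=label(M)
for i in range(1,k+1):
    p=W[L==i]
    if len(p)<20: continue
    t=p[p[:,2]>np.percentile(p[:,2],97)-.003]; print(len(t),((t.max(0)+t.min(0))/2).round(4),t.mean(0).round(4))
E
```

```text
[ 0.5403 -0.3122  0.1612] [3.141 0.    1.319] [-0.1 -0.9  0.5]
160 [ 0.5402 -0.3132  0.0857] [ 0.5401 -0.3129  0.0858]
```

Aligned within 1 mm. Grasp the flap wheel.

Call:
carry_out(
  deltas=[
    [0,0,1.5,0,0,0,0.45],
    [0,0,2,0,0,0,0.45],
    [0,0,2,0,0,0,0.45],
    [0,0,2,0,0,0,0.45],
    [0,0,1.4,0,0,0,0.45],
    [0,0,0.8,0,0,0,0.45],
    [0,0,0,0,0,0,0.45],
    [0,0,0,0,0,0,0.2],
  ],
)

```text
time: 24.45
tool_pos: [0.5402, -0.3126, 0.0641]
tool_rot: [3.141, 0.0, 1.318]
contact_force: [0.1, -0.5, 0.9]
opening: 0.0378
grip_force: 0.0
```

Call:
carry_out(
  deltas=[
    [0,0,0,0,0,0,0],
    [0,0,0,0,0,0,0],
    [0,0,0,0,0,0,0],
    [0,0,0,0,0,0,0],
    [0,0,0,0,0,0,0],
    [0,0,0,0,0,0,0],
    [0,0,0,0,0,0,0],
    [0,0,0,0,0,0,0],
  ],
)

```text
time: 25.12
tool_pos: [0.5402, -0.3127, 0.0644]
tool_rot: [3.141, 0.0, 1.318]
contact_force: [0.4, 0.9, 5.5]
opening: 0.0111
grip_force: 30.0
```

Call:
carry_out(
  deltas=[
    [0,0,-0.5,0,0,0,0],
    [0,0,-1.5,0,0,0,0],
    [0,0,-2.5,0,0,0,0],
    [0,0,-2.5,0,0,-0.0457,0],
    [0,0,-2.5,0,0,-0.0457,0],
    [0,0,-2.5,0,0,-0.0457,0],
    [2,-0.06,0,0,0,0,0],
    [3.5,-0.11,0,0,0,0,0],
  ],
)

```text
time: 25.78
tool_pos: [0.5448, -0.2605, 0.1851]
tool_rot: [3.138, 0.003, 1.451]
contact_force: [0.6, 0.8, -3.2]
opening: 0.0113
grip_force: 30.0
```

Call:
carry_out(
  deltas=[
    [3.7,-0.11,0,0,0,0,0],
    [3.7,-0.11,0,0,0,0,0],
    [3.7,-0.11,0,0,0,0,0],
    [3.7,-0.11,0,0,0,0,0],
    [3.7,-0.11,0,0,0,0,0],
    [3.7,-0.11,0,0,0,0,0],
    [3.7,-0.11,0,0,0,0,0],
    [3.7,-0.11,0,0,0,0,0],
  ],
)

```text
time: 26.45
tool_pos: [0.5694, 0.0392, 0.1834]
tool_rot: [-3.14, -0.0, 1.455]
contact_force: [1.0, 0.3, -1.6]
opening: 0.0113
grip_force: 30.0
```

Call:
carry_out(
  deltas=[
    [3.7,-0.115,0,0,0,0,0],
    [3.7,-0.115,0,0,0,0,0],
    [3.7,-0.115,0,0,0,0,0],
    [3.7,-0.115,0,0,0,0,0],
    [3.7,-0.115,0,0,0,0,0],
    [3.7,-0.115,0,0,0,0,0],
    [2.6,-0.08,0,0,0,0,0],
    [1.57,-0.05,0,0,0,0,0],
  ],
)

```text
time: 27.12
tool_pos: [0.5913, 0.3036, 0.1828]
tool_rot: [-3.14, -0.0, 1.458]
contact_force: [0.4, -2.2, -2.4]
opening: 0.0116
grip_force: 30.0
```

Call:
carry_out(
  deltas=[
    [0,0,0,0,0,0,0],
    [0,0,1.5,0,0,0,0],
    [0,0,2,0,0,0,0],
    [0,0,2,0,0,0,0],
    [0,0,1.5,0,0,0,0],
    [0,0,1,0,0,0,0],
    [0,0,0.5,0,0,0,0],
    [0,0,0,0,0,0,0],
  ],
)

```text
time: 27.78
tool_pos: [0.5918, 0.2995, 0.0975]
tool_rot: [-3.14, 0.001, 1.455]
contact_force: [-1.7, -1.1, -2.3]
opening: 0.0114
grip_force: 30.0
```

Call:
carry_out(
  deltas=[
    [0,0,1,0,0,0,0],
    [0,0,1,0,0,0,0],
    [0,0,0.8,0,0,0,0],
    [0,0,0.5,0,0,0,0],
    [0,0,0.3,0,0,0,0],
    [0,0,0.1,0,0,0,0],
    [0,0,0.1,0,0,0,0],
    [0,0,0,0,0,0,0],
  ],
)

```text
time: 28.45
tool_pos: [0.5924, 0.3004, 0.0615]
tool_rot: [3.141, -0.001, 1.455]
contact_force: [-1.7, -0.4, 2.1]
opening: 0.0115
grip_force: 30.0
```

Call:
carry_out(
  deltas=[
    [0,0,0,0,0,0,0],
    [0,0,0,0,0,0,0],
    [0,0,0,0,0,0,0],
    [0,0,0,0,0,0,0],
    [0,0,0,0,0,0,0],
    [0,0,0,0,0,0,0],
    [0,0,0,0,0,0,0],
    [0,0,0,0,0,0,0],
  ],
)

```text
time: 29.12
tool_pos: [0.5925, 0.3005, 0.0614]
tool_rot: [3.141, -0.001, 1.455]
contact_force: [-2.4, -0.7, 5.0]
opening: 0.0111
grip_force: 30.0
```

Touching the floor; release, rise and back away toward the base so that the top camera sees the rack.

Call:
carry_out(
  deltas=[
    [0,0,0,0,0,0,0.45],
    [0,0,0,0,0,0,0.45],
    [0,0,0,0,0,0,0.45],
    [0,0,0,0,0,0,0.45],
    [0,0,0,0,0,0,0.45],
    [0,0,-2,0,0,0,0.45],
    [0,0,-3,0,0,0,0.45],
    [0,0,-3.5,0,0,0,0.45],
  ],
)

```text
time: 29.78
tool_pos: [0.5911, 0.2997, 0.1444]
tool_rot: [-3.137, 0.002, 1.455]
contact_force: [0.5, -0.7, 0.2]
opening: 0.041
grip_force: 0.0
```

Call:
carry_out(
  deltas=[
    [0,0,-4,0,0,0,0.45],
    [0,0,-4,0,0,0,0.45],
    [0,-3,0,0,0,0,0.45],
    [0,-3.5,0,0,0,0,0.45],
    [0,-3.5,0,0,0,0,0.45],
    [0,-3.5,0,0,0,0,0.45],
    [0,-3,0,0,0,0,0.45],
    [0,-2,0,0,0,0,0.45],
  ],
)

```text
time: 30.45
tool_pos: [0.4057, 0.3217, 0.2259]
tool_rot: [-3.141, -0.0, 1.456]
contact_force: [0.7, 0.7, 0.4]
opening: 0.0414
grip_force: 0.0
```

Run:
```python
from h import *
from cell import cams
c=cams.read_camera("side"); cv2.imwrite("pics/s5.png",cv2.resize(c["image"][200:384,100:300],None,fx=3,fy=3))
c=cams.read_camera("top"); cv2.imwrite("pics/t5.png",cv2.resize(c["image"][150:250,60:260],None,fx=4,fy=4))
```

```text
(no output)
```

View pics/s5.png

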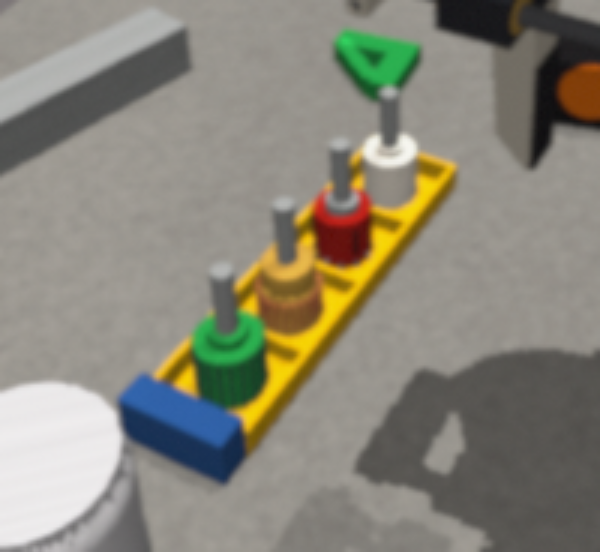

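View pics/t5.png

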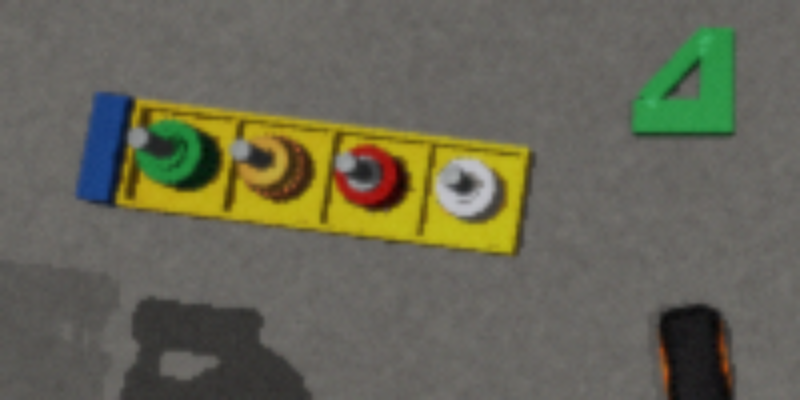

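Both views show all four bits upright in the yellow rack, running green, brass, red, white from the blue end (top crop around (175,155), (272,165), (368,178), (468,188)). The arm is clear.

```bash
python3 -c "
from cell import robot
print(robot.hand_in())"
```

```text
the job is handed in; nothing more can be done
None
```

All four bits are in the yellow rack in reverse order, each upright in its own pocket in the last camera views, and the job is handed in at about 31 s of the 106 s allowed; no verdict came back.

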